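Tidy the row of board books in the counter rack

TASK

Tidy the row of children's board books in the wooden counter rack: push the two that stick out back into line, home against the rack's back rails like the others, and slide the wooden bookend along until it stands flat against the last book and the row is closed up between it and the end panel. Only push, with the fingertips or the outside of the fingers: do not pick up or tip over any book or the bookend, and leave everything else on the counter where it is.

Things in the scene. Friction and masses are not known exactly. Their poses are not given: they have to be found in the camera images.
- rack: Light wooden counter book rack, fixed. Origin: centre of its underside, on the counter; z up, x from the open front (robot's side) to the back, y along the row of books. Base board 210 (x) by 420 (y) by 12 mm thick carries books and bookend. One end panel only, x = -55 to +95 mm, 130 mm high, inner face at y = +192 mm; the other end (y = -210 mm) is open except for a thin post at its rear corner. No front lip.
- rack_stop (a point): Fixed point on the rack: middle of the back rails' front face (rack x = +85 mm, y = 0), 85 mm above the counter. Two level wooden rails run the rack's whole length, 42-70 and 100-128 mm above the counter: the stop for the books. A book home against them has its spine face at rack x = -65 mm, its middle at +10 mm. The six books closed up fill rack y = +192 down to +42 mm.
- book_red: Square board book, red cover, 150 mm deep (x), 25 mm thick (y), 150 mm high (z), about 0.36 kg, loose, upright in the rack. Origin: centre of its underside; x axis from the spine (x = -75 mm, to the front) to the page edges (x = +75 mm, to the rails). Any place in the row of six. Two of the six books stick out to the front by 20 to 42 mm; the others stand at the rails.
- book_yellow: Square board book, yellow cover, 150 mm deep (x), 25 mm thick (y), 150 mm high (z), about 0.36 kg, loose, upright in the rack. Origin: centre of its underside; x axis from the spine (x = -75 mm, to the front) to the page edges (x = +75 mm, to the rails). Any place in the row of six. Two of the six books stick out to the front by 20 to 42 mm; the others stand at the rails.
- book_green: Square board book, green cover, 150 mm deep (x), 25 mm thick (y), 150 mm high (z), about 0.36 kg, loose, upright in the rack. Origin: centre of its underside; x axis from the spine (x = -75 mm, to the front) to the page edges (x = +75 mm, to the rails). Any place in the row of six. Two of the six books stick out to the front by 20 to 42 mm; the others stand at the rails.
- book_teal: Square board book, teal cover, 150 mm deep (x), 25 mm thick (y), 150 mm high (z), about 0.36 kg, loose, upright in the rack. Origin: centre of its underside; x axis from the spine (x = -75 mm, to the front) to the page edges (x = +75 mm, to the rails). Any place in the row of six. Two of the six books stick out to the front by 20 to 42 mm; the others stand at the rails.
- book_purple: Square board book, purple cover, 150 mm deep (x), 25 mm thick (y), 150 mm high (z), about 0.36 kg, loose, upright in the rack. Origin: centre of its underside; x axis from the spine (x = -75 mm, to the front) to the page edges (x = +75 mm, to the rails). Any place in the row of six. Two of the six books stick out to the front by 20 to 42 mm; the others stand at the rails.
- book_orange: Square board book, orange cover, 150 mm deep (x), 25 mm thick (y), 150 mm high (z), about 0.36 kg, loose, upright in the rack. Origin: centre of its underside; x axis from the spine (x = -75 mm, to the front) to the page edges (x = +75 mm, to the rails). Any place in the row of six. Two of the six books stick out to the front by 20 to 42 mm; the others stand at the rails.
- bookend: Loose dark wooden L-shaped bookend, about 0.5 kg, on the rack's base board, 50 to 100 mm short of the last book. Origin: on its underside, mid-width, in the plane of the flat face that meets the books; z up, y towards the books. Upright board 100 mm wide (x), 22 mm thick (y = 0 to -22 mm), 135 mm high. Slides easily (friction about 0.35, as do the books).
- bookend_foot (a point): Centre of the flat end face of the bookend's solid foot, at bookend y = -90 mm, 18 mm above its underside. The foot is 100 mm wide (x), 36 mm high and reaches from the upright to here; this end face can be pushed. An 18 mm wide brace slopes along its middle from the top of the upright down to the foot's top near this end.
- hardback_teal: bystander: teal hardback 215 x 140 x 30 mm lying flat on the counter beyond the end panel; origin at the centre of its underside
- hardback_blue: bystander: blue-grey hardback 190 x 125 x 26 mm lying flat on the teal one; origin at the centre of its underside
- bell: bystander: brass counter bell, 72 mm across, 50 mm high, in front of the end panel; origin at the centre of its underside
- mug: bystander: white mug, 78 mm across plus handle, 92 mm high, past the open end of the rack; origin at the centre of its underside
- pen_pot: bystander: dark steel pot with pens, 68 mm across, 145 mm high with the pens, beside the rack's rear corner post; origin at the centre of its underside
- card_terminal: bystander: black card payment terminal, 160 x 74 mm, about 55 mm high, in front of and beside the open end; origin at the centre of its underside
- bookmark_block: bystander: small wooden block holding bookmarks, 45 x 62 mm, 75 mm high, in front of the rack; origin at the centre of its underside
There are look-alikes about, which are no part of the job. What is shaped like the book_teal but pink is not meant.

How it is judged:
At the end, for the whole second after the job is handed in: All six books upright on the rack's base, square to it (0.06 rad), within 6 mm of home at the back rails; the bookend upright on the base, square to the row (0.1 rad), within 6 mm of closing the row up tight against the end panel, and not off the rack's middle line by over 30 mm; all at rest (x of book_red in the frame of rack between 0.004 and 0.016 m and y of each of book_red, book_yellow, book_green, book_teal, book_purple, book_orange in the frame of rack above 0.045 m and z of each of book_red, book_yellow, book_green, book_teal, book_purple, book_orange, bookend in the frame of rack below 0.016 m and angle between each of book_red, book_yellow, book_green, book_teal, book_purple, book_orange, bookend's own z axis and vertical below 0.06 rad and angle between the x axis of each of book_red, book_yellow, book_green, book_teal, book_purple, book_orange and the x axis of rack, either way round below 0.06 rad and linear speed of each of book_red, book_yellow, book_green, book_teal, book_purple, book_orange, bookend below 0.01 m/s and x of book_yellow in the frame of rack between 0.004 and 0.016 m and x of book_green in the frame of rack between 0.004 and 0.016 m and x of book_teal in the frame of rack between 0.004 and 0.016 m and x of book_purple in the frame of rack between 0.004 and 0.016 m and x of book_orange in the frame of rack between 0.004 and 0.016 m and y of bookend in the frame of rack above 0.036 m and x of bookend in the frame of rack between -0.03 and 0.03 m and angle between the y axis of bookend and the y axis of rack, either way round below 0.1 rad); the robot touches nothing.
It fails at once if a book is lifted more than 15 mm off the rack's base (z of any of book_red, book_yellow, book_green, book_teal, book_purple, book_orange in the frame of rack above 0.027 m).
It fails at once if a book is tipped over (more than 0.35 rad) (angle between any of book_red, book_yellow, book_green, book_teal, book_purple, book_orange's own z axis and vertical above 0.35 rad).
It fails at once if the bookend is lifted more than 15 mm off the rack's base (z of bookend in the frame of rack above 0.027 m).
It fails at once if the bookend is tipped over (more than 0.35 rad) (angle between bookend's own z axis and vertical above 0.35 rad).
It fails at once if another thing on the counter is moved more than 20 mm (distance of any of hardback_teal, hardback_blue, bell, mug, pen_pot, card_terminal, bookmark_block from where it was at the start of the episode above 0.02 m).
It also fails if it takes over 51 s, if anything falls off the work surface, if the arm or the gripper's body presses on something with over 40 N, if the wrist force passes 120 N, or if a joint passes its speed limit or range.

ROBOT

A 6-joint arm with a two-finger parallel gripper is mounted at the origin on the work surface. World frame = base frame: x ahead of the robot, y to its left, z up, the work surface at z = 0. Lengths are in m, angles in rad, forces in N, time in s.
With the tool pointing down it reaches from about 0.3 to 0.85 m from the base axis. Payload 4.2 kg.
Tool frame: the origin (TCP) lies midway between the tips of the shut fingers; the grasp point (between the pads) lies 19 mm behind it (manip.pinch_z is the z of the grasp point in the tool frame, in m); z points along the fingers, y is the line along which they close (so a half turn about z gives the same grasp; the last joint's range is limited). The gripper opens to 91 mm and grips with 3 to 60 N. Pads are 32 mm wide; open, the fingers measure 118 mm over their backs; the gripper's body (76 mm by 178 mm) begins 60 mm behind the grasp point.
Start: joints at [1.303, 0.32, 1.565, -0, 1.257, -0.02], TCP at [0.141, 0.557, 0.214] pointing down, gripper open.
Joint ranges: [-3.11, 3.11], [-0.84, 2.01], [0.21, 2.61], [-1.34, 4.49], [0.05, 2.63], [-2.56, 2.56]. Speed limits (rad/s): [2.57, 2.57, 3.14, 3.14, 3.14, 3.14].

INTERFACE

Orientations are given as a 3x3 rotation matrix whose columns are the frame's x, y, z axes.
In Python, from bench import sensors, cams, manip gives the robot as it stands.
- The arm moves only by the shell command python3 -m jog 'ROWS'. ROWS is text: rows parted by semicolons, each of 7 numbers parted by spaces: the shift along the tool's x, y, z in mm, then the turn, a rotation vector about the tool's x, y, z in degrees, then the opening, from 0 (shut) to 1 (fully open). In form: x y z rx ry rz jaw; .... A call has 1 to 10 rows; each row is the pose to reach, as a shift and turn from the pose commanded when the call began, along the tool's axes at that moment; what a row does not reach only later rows make up. A row lasts 1/10 s, in which the tool goes at most 50 mm and 8.59 degrees, less where a joint would pass 70% of its speed; a pose out of reach is approached as far as the arm can. A call with a gripper value outside its range is refused whole. The fingers move at their own pace and stop on an object; the grip force is fixed at half the most. Time passes only in rows, so rows that repeat a pose let the fingers close. It gives the time, the measured TCP pose, the force, the opening and the grip force at its end, in the units of the state.
- sensors.get_obs(): the state, without advancing time (a new reading comes with each control period).
- cams.grab_frame(name): name is "scene" or "top" or "wrist"; returns a dict with "color" (384x512x3 uint8, blue, green, red), "range_z" (384x512 float32, m along the optical axis (not along the pixel's ray), 0 where there is no reading), "fx", "fy", "cx", "cy" (pixels), "R" (3x3) and "t" (3): a world point X has camera coordinates R X + t; the wrist camera has in their place "mount" (4x4, takes a point from camera to tool coordinates, whose origin is the TCP and whose axes are the flange's). Camera axes: x right, y down, z forward; pixel columns grow to the right and rows downward; lengths in m; the calibration is good to about 2 mm. A picture is of the moment at which its call begins: read the wrist's pose just before it.
- manip.job_done(): hands the job in; it is judged then, once.
The state is a dict: "time": time; "q": joint angles; "joint_vel": joint speeds; "tau": joint torques, N m; "tool_pos": TCP position; "tcp_rot": TCP orientation; "ft_force": force on the tool from outside, world axes, zero at the start; "moment": the same for the moment, N m; "opening": finger opening in m; "grip_force": force on a finger pad.
Only numpy, scipy, OpenCV 4.12 (cv2) and the standard library are available. Lean on these libraries where they do the work, as an engineer would, in place of code of your own. Each camera call takes 0.05 s, during which the arm holds its last target. There are 200 camera calls.

## Working session

There is one attempt and no reset: what is moved stays moved. The work goes in short steps, Python scripts to look and compute and a shell command to move; the robot and the scene stay as the last step left them, time stands still between calls to the robot, and variables do not carry over. Pictures are saved under pics/ and viewed, at most 10 in all, crops included, and the job is handed in when it is done.

```bash
mkdir -p pics
cat > h.py <<'E'
import numpy as np,cv2
from bench import sensors,cams,manip
def grab(n,save=None):
    f=cams.grab_frame(n)
    if save: cv2.imwrite('pics/'+save,f['color'])
    return f
def pts(f):
    z=f['range_z'];v,u=np.indices(z.shape)
    P=np.stack([(u-f['cx'])/f['fx']*z,(v-f['cy'])/f['fy']*z,z],-1)
    return (P-f['t'])@f['R']   # R^T (P-t)
E
python3 - <<'E'
from h import *
a=grab('scene','s1.png');b=grab('top','t1.png')
for n,f in(('s',a),('t',b)): np.savez('/tmp/'+n+'.npz',**f); print(n,f['fx'],-f['R'].T@f['t'])
o=sensors.get_obs();print(o['tool_pos'],o['tcp_rot'],o['time'])
E
```

```text
s 474.13220847437873 [ 1.53660574 -0.16556368  1.01286691]
t 470.96252266570843 [0.22966176 0.04746678 1.58218167]
[0.14092688 0.55701616 0.21321835] [[-9.69456438e-01  2.45263259e-01 -3.85489497e-04]
 [ 2.45263561e-01  9.69455272e-01 -1.50343625e-03]
 [ 4.97715241e-06 -1.55206248e-03 -9.99998796e-01]] 0.1
```

View pics/s1.png

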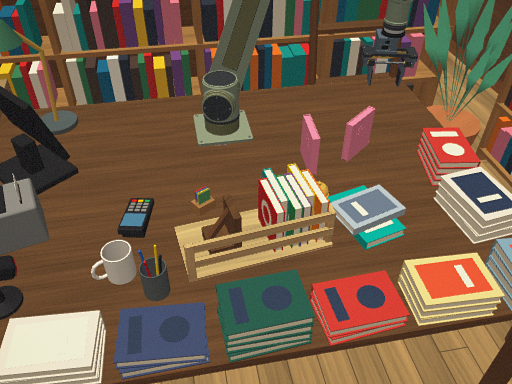

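View pics/t1.png

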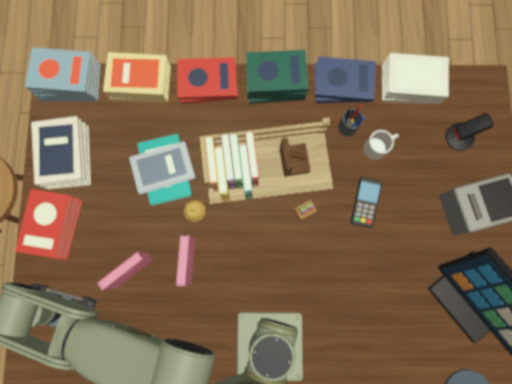

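Run:
```python
from h import *
f=dict(np.load('/tmp/t.npz'));P=pts(f);c=f['color']
hsv=cv2.cvtColor(c,cv2.COLOR_BGR2HSV)
for uv in [(210,160),(225,160),(250,160),(290,160),(320,170),(325,122),(262,128),(205,165),(203,190)]:
    print(uv,P[uv[1],uv[0]].round(3),hsv[uv[1],uv[0]])
crop=c[110:215,190:340];cv2.imwrite('pics/t1c.png',cv2.resize(crop,None,fx=5,fy=5,interpolation=cv2.INTER_CUBIC))
sc=np.load('/tmp/s.npz')['color'][155:285,165:345];cv2.imwrite('pics/s1c.png',cv2.resize(sc,None,fx=4.4,fy=4.4,interpolation=cv2.INTER_CUBIC))
```

```text
(210, 160) [0.575 0.19  0.159] [ 39  25 237]
(225, 160) [0.575 0.143 0.163] [ 36  21 226]
(250, 160) [0.575 0.065 0.161] [ 26  26 228]
(290, 160) [ 0.579 -0.06   0.149] [ 14 130 110]
(320, 170) [ 0.579 -0.172  0.009] [ 21  82 192]
(325, 122) [ 0.709 -0.174  0.135] [ 20  98 188]
(262, 128) [0.729 0.026 0.002] [ 18 108 144]
(205, 165) [0.566 0.208 0.133] [ 21  81 199]
(203, 190) [ 0.509  0.227 -0.001] [ 14 120 119]
```

View pics/t1c.png

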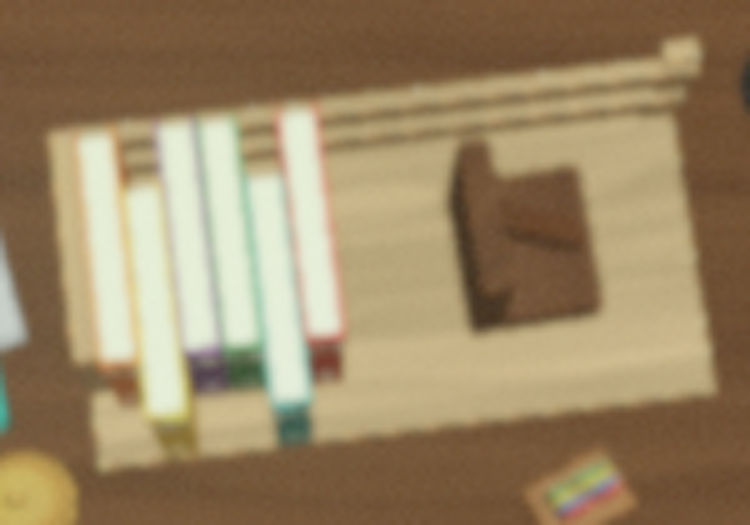

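View pics/s1c.png

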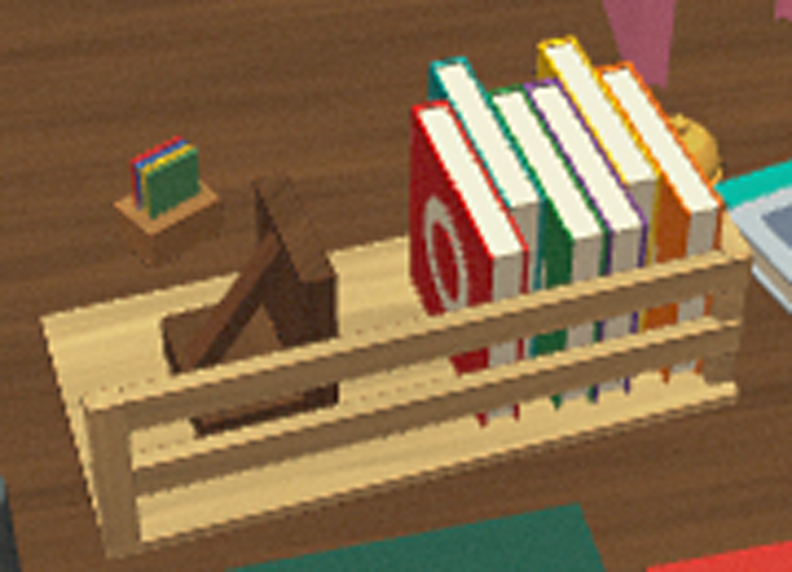

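```bash
cat >> h.py <<'E'
def ray(f,u,v,z):
    d=f['R'].T@np.array([(u-f['cx'])/f['fx'],(v-f['cy'])/f['fy'],1]);o=-f['R'].T@f['t']
    return (o+d*(z-o[2])/d[2])
E
python3 - <<'E'
from h import *
f=dict(np.load('/tmp/t.npz'))
P=lambda u,v,z:ray(f,190+u/5,110+v/5,z)
fl=P(100,470,.012);fr=P(717,396,.012);print(fl,fr,np.linalg.norm(fl-fr))
d=fl-fr;yaw=np.arctan2(-d[0],d[1]);print('yaw',yaw,np.degrees(yaw))
ex=np.array([np.cos(yaw),np.sin(yaw),0]);ey=np.array([-ex[1],ex[0],0])
c=(fl+fr)/2+.105*ex;c[2]=0;print('rack',c)
R=lambda p:[(p-c)@ex*1000,(p-c)@ey*1000]
for n,u,v in [('or',107,360),('or_b',97,135),('ye',165,418),('pu',201,350),('gr',240,345),('te',288,403),('re',325,335),('re_b',297,108)]: print(n,np.round(R(P(u,v,.162)),1))
for n,u,v,z in [('upl back',472,138,.147),('upfr',480,330,.147),('upface_b',456,180,.147),('footBR',600,308,.048),('footTR',580,168,.048),('bell',25,490,.04),('panel',52,132,.13),('panelf',75,362,.13),('blk',535,490,.075),('blk2',600,455,.075)]: print(n,np.round(R(P(u,v,z)),1),P(u,v,z).round(3))
Q=pts(f);q=Q-c;x=q@ex;y=q@ey
up=(q[...,2]>.135)&(q[...,2]<.152)&(x>-.08)&(x<.07)&(y<.03)&(y>-.12)
ft=(q[...,2]>.038)&(q[...,2]<.052)&(x>-.09)&(x<.075)&(y<.03)&(y>-.19)
for m in(up,ft): print(m.sum(),np.percentile(x[m],[2,98]),np.percentile(y[m],[2,50,98]), cv2.minAreaRect(np.c_[x[m],y[m]].astype(np.float32)*1000))
sl=Q[(q[...,2]>.1)&(q[...,2]<.16)&(x<-.18)&(x>-.45)]
print(sl.min(0),sl.max(0))
E
```

```text
[0.45880023 0.20087701 0.012     ] [ 0.51178107 -0.21573522  0.012     ] 0.41996752416057226
yaw 0.12649166622391467 7.247438618207817
rack [0.58945176 0.00581713 0.        ]
or [-61.2 186.9]
or_b [ 82.3 178.3]
ye [-101.4  155.4]
pu [-61.9 128.8]
gr [-61.7 104.7]
te [-101.2   79.6]
re [-61.8  52. ]
re_b [84.6 51.9]
upl back [ 56.2 -55.9] [ 0.652 -0.043  0.147]
upfr [-67.2 -44.5] [ 0.528 -0.047  0.147]
upface_b [ 30.3 -42.3] [ 0.625 -0.032  0.147]
footBR [ -42.4 -134.9] [ 0.564 -0.133  0.048]
footTR [  54.8 -135.2] [ 0.661 -0.121  0.048]
bell [-116.7  258.4] [0.441 0.247 0.04 ]
panel [ 97.5 208.7] [0.66  0.225 0.13 ]
panelf [-53.5 209.3] [0.51  0.207 0.13 ]
blk [-161.7  -72.3] [ 0.438 -0.086  0.075]
blk2 [-144.1 -117.1] [ 0.461 -0.129  0.075]
221 [-0.04355333  0.05293751] [-0.0691128  -0.05615254 -0.04496953] ((6.27960205078125, -59.230064392089844), (101.34678649902344, 27.498109817504883), 2.380704879760742)
360 [-0.04299961  0.05612756] [-0.13518437 -0.10661954 -0.04699786] ((6.878547668457031, -91.26068115234375), (101.50276947021484, 90.79103088378906), 2.165802240371704)
[ 0.18044142 -0.74733985  0.10001691] [0.50239782 0.79839435 0.15991086]
```

```bash
cat >> h.py <<'E'
from scipy.spatial.transform import Rotation as Ro
yaw=.1265;ex=np.array([np.cos(yaw),np.sin(yaw),0]);ey=np.array([-ex[1],ex[0],0]);c=np.array([.5895,.0058,0])
def rk(p): q=np.asarray(p)-c; return np.round([q@ex*1000,q@ey*1000,q[2]*1000],1)
def go(x,y,z,toolx):  # rack mm; toolx = direction of tool x in rack frame (deg); prints shift/turn in tool axes
    o=sensors.get_obs();R=np.array(o['tcp_rot']);p=np.array(o['tool_pos'])
    t=c+ex*x/1e3+ey*y/1e3+[0,0,z/1e3];a=yaw+np.radians(toolx);tx=np.array([np.cos(a),np.sin(a),0]);tz=np.array([0,0,-1.])
    T=np.c_[tx,np.cross(tz,tx),tz]
    print('shift',(R.T@(t-p)*1e3).round(1),'turn',np.degrees(Ro.from_matrix(R.T@T).as_rotvec()).round(2),'at',rk(p),'F',np.round(o['ft_force'],1),'t',o['time'])
E
python3 -c "
from h import *
go(-145,155,210,180);go(-145,79.5,210,180)"
```

```text
shift [-378.4 -333.1    3.7] turn [-9.000e-02 -2.000e-02 -2.145e+01] at [-375.4  603.4  213.2] F [-0.8  0.3  0.5] t 0.1
shift [-406.  -403.4    3.8] turn [-9.000e-02 -2.000e-02 -2.145e+01] at [-375.4  603.4  213.2] F [-0.8  0.3  0.5] t 0.1
```

```bash
python3 -m jog '-378 -333 4 0 0 -21.45 0;-378 -333 4 0 0 -21.45 0;-378 -333 4 0 0 -21.45 0;-378 -333 4 0 0 -21.45 0;-378 -333 4 0 0 -21.45 0;-378 -333 4 0 0 -21.45 0;-378 -333 4 0 0 -21.45 0;-378 -333 4 0 0 -21.45 0;-378 -333 4 0 0 -21.45 0;-378 -333 4 0 0 -21.45 0'; python3 -c "
from h import *
go(-145,155,95,180)"
```

```text
time: 1.1
tool_pos: [0.4232, 0.1447, 0.2099]
tcp_rot: [[-0.992, -0.126, -0.0], [-0.126, 0.992, 0.0], [-0.0, 0.0, -1.0]]
ft_force: [0.4, 0.9, 0.3]
opening: 0.0138
grip_force: 0.0
shift [ -2.5  -3.8 114.9] turn [ 0.02  0.   -0.  ] at [-147.5  158.8  209.9] F [0.4 0.9 0.3] t 1.1
```

```bash
python3 -m jog '0 0 50 0 0 0 0;0 0 95 0 0 0 0;0 0 115 0 0 0 0;0 0 115 0 0 0 0;0 0 115 0 0 0 0'; python3 -c "
from h import *
go(-145,155,95,180)
f=grab('wrist','w1.png');print(np.round(f['mount'],3))
cv2.imwrite('pics/w1.png',f['color'])"
```

```text
time: 1.6
tool_pos: [0.4229, 0.1468, 0.0953]
tcp_rot: [[-0.992, -0.126, 0.0], [-0.126, 0.992, 0.0], [-0.0, 0.0, -1.0]]
ft_force: [-0.3, -0.6, 0.1]
opening: 0.0009
grip_force: 0.0
shift [-2.4 -5.9  0.3] turn [0.01 0.01 0.01] at [-147.4  160.9   95.3] F [-0.3 -0.6  0.1] t 1.6
[[ 0.001 -0.964 -0.266  0.075]
 [ 1.     0.001  0.     0.001]
 [ 0.    -0.266  0.964 -0.171]
 [ 0.     0.     0.     1.   ]]
```

View pics/w1.png

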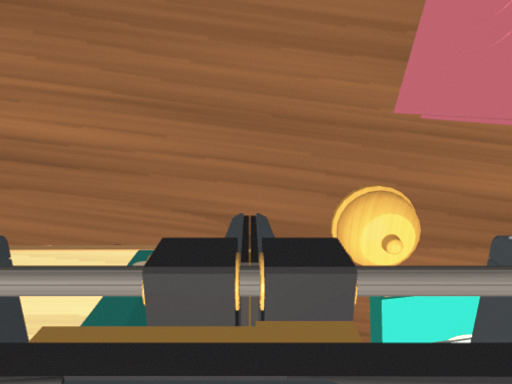

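```bash
python3 -m jog '0 -6 0 0 0 0 0;-15 -6 0 0 0 0 0;-22 -6 0 0 0 0 0;-26 -6 0 0 0 0 0;-30 -6 0 0 0 0 0;-34 -6 0 0 0 0 0;-38 -6 0 0 0 0 0;-42 -6 0 0 0 0 0;-46 -6 0 0 0 0 0;-50 -6 0 0 0 0 0'; python3 -m jog '-4 0 0 0 0 0 0;-7 0 0 0 0 0 0;-10 0 0 0 0 0 0;-12 0 0 0 0 0 0;-13 0 0 0 0 0 0;-13 0 0 0 0 0 0'; python3 -c "
from h import *
go(-81,155,95,180)"
```

```text
time: 2.65
tool_pos: [0.4732, 0.147, 0.095]
tcp_rot: [[-0.992, -0.126, -0.0], [-0.126, 0.992, 0.0], [0.0, 0.0, -1.0]]
ft_force: [-2.2, 0.2, 0.9]
opening: 0.0004
grip_force: 0.8
time: 3.25
tool_pos: [0.4861, 0.1487, 0.0949]
tcp_rot: [[-0.992, -0.126, 0.0], [-0.126, 0.992, 0.0], [-0.0, 0.0, -1.0]]
ft_force: [-0.7, -1.0, -0.4]
opening: 0.0003
grip_force: 0.2
shift [-3.5  0.2 -0.1] turn [0.01 0.03 0.01] at [-84.5 154.8  94.9] F [-0.7 -1.  -0.4] t 3.25
```

```bash
python3 -m jog '-1 0 0 0 0 0 0;-2 0 0 0 0 0 0;-3 0 0 0 0 0 0;-3 0 0 0 0 0 0'; python3 -m jog '-1 0 0 0 0 0 0;-2 0 0 0 0 0 0;-2 0 0 0 0 0 0'; python3 -c "
from h import *
go(-81,155,95,180)"
```

```text
time: 3.65
tool_pos: [0.4882, 0.1489, 0.0949]
tcp_rot: [[-0.992, -0.126, -0.001], [-0.126, 0.992, -0.0], [0.001, -0.0, -1.0]]
ft_force: [-3.8, -1.5, 2.0]
opening: 0.0007
grip_force: 2.0
time: 3.95
tool_pos: [0.488, 0.1488, 0.0947]
tcp_rot: [[-0.992, -0.126, -0.006], [-0.126, 0.992, -0.001], [0.006, -0.0, -1.0]]
ft_force: [-9.7, -0.7, 4.6]
opening: 0.0004
grip_force: 4.7
shift [-1.7  0.4 -0.3] turn [-0.02 -0.35  0.  ] at [-82.7 154.6  94.7] F [-9.7 -0.7  4.6] t 3.95
```

```bash
python3 -m jog '30 0 0 0 0 0 0;62 0 0 0 0 0 0;62 -45 0 0 0 0 0;62 -76 0 0 0 0 0;62 -76 0 0 0 0 0;62 -76 0 0 0 0 0'; python3 -c "
from h import *
go(-81,79,95,180)"
```

```text
time: 4.55
tool_pos: [0.4399, 0.0658, 0.0953]
tcp_rot: [[-0.992, -0.124, 0.002], [-0.124, 0.992, 0.001], [-0.002, 0.0, -1.0]]
ft_force: [0.7, 0.1, -0.6]
opening: 0.0001
grip_force: 0.0
shift [-59.8   0.7   0.4] turn [ 0.02  0.13 -0.1 ] at [-140.8   78.4   95.3] F [ 0.7  0.1 -0.6] t 4.55
```

```bash
python3 -m jog '-12 0 0 0 0 0 0;-18 0 0 0 0 0 0;-22 0 0 0 0 0 0;-26 0 0 0 0 0 0;-30 0 0 0 0 0 0;-34 0 0 0 0 0 0;-38 0 0 0 0 0 0;-42 0 0 0 0 0 0;-46 0 0 0 0 0 0;-50 0 0 0 0 0 0'; python3 -m jog '-3 0 0 0 0 0 0;-6 0 0 0 0 0 0;-8 0 0 0 0 0 0;-9 0 0 0 0 0 0;-10 0 0 0 0 0 0;-11 0 0 0 0 0 0;-11 0 0 0 0 0 0'; python3 -c "
from h import *
go(-81,79,95,180)"
```

```text
time: 5.55
tool_pos: [0.4888, 0.0724, 0.095]
tcp_rot: [[-0.992, -0.126, -0.0], [-0.126, 0.992, 0.0], [0.0, 0.0, -1.0]]
ft_force: [-1.6, -0.0, -0.2]
opening: 0.0006
grip_force: 0.5
time: 6.25
tool_pos: [0.498, 0.0735, 0.0949]
tcp_rot: [[-0.992, -0.126, -0.003], [-0.126, 0.992, -0.0], [0.003, -0.0, -1.0]]
ft_force: [-5.4, -1.4, 3.3]
opening: 0.0001
grip_force: 2.9
shift [-1.2  0.3 -0.1] turn [-0.   -0.17  0.01] at [-82.2  78.7  94.9] F [-5.4 -1.4  3.3] t 6.25
```

```bash
python3 -m jog '40 0 -20 0 0 0 0;60 0 -60 0 0 0 0;60 0 -105 0 0 -8 0;60 0 -105 0 0 -16 0.45;60 0 -105 0 0 -24 0.45'; python3 -c "
from h import *
print(np.round(sensors.get_obs()['q'],2))
go(-10,-171,200,-90)"
```

```text
time: 6.75
tool_pos: [0.4418, 0.0663, 0.2022]
tcp_rot: [[-0.852, -0.524, 0.007], [-0.524, 0.852, 0.001], [-0.007, -0.003, -1.0]]
ft_force: [0.2, -0.4, -0.4]
opening: 0.0135
grip_force: 0.0
[ 0.12  0.12  1.86 -0.    1.15 -2.  ]
shift [ -14.5 -280.6    3.1] turn [ -0.37   0.23 -65.66] at [-138.9   78.7  202.2] F [ 0.2 -0.4 -0.4] t 6.75
```

```bash
python3 -c "
from h import *
go(-10,-171,200,90)"
```

```text
shift [ -14.5 -280.6    3.1] turn [  0.26   0.41 114.34] at [-138.9   78.7  202.2] F [ 0.2 -0.4 -0.4] t 6.75
```

```bash
python3 -m jog '-14 -280 0 0.3 0.4 114.3 0.48;-14 -280 0 0.3 0.4 114.3 0.48;-14 -280 0 0.3 0.4 114.3 0.48;-14 -280 0 0.3 0.4 114.3 0.48;-14 -280 0 0.3 0.4 114.3 0.48;-14 -280 0 0.3 0.4 114.3 0.48;-14 -280 0 0.3 0.4 114.3 0.48;-14 -280 0 0.3 0.4 114.3 0.48;-14 -280 0 0.3 0.4 114.3 0.48;-14 -280 0 0.3 0.4 114.3 0.48'; python3 -c "
from h import *
print(np.round(sensors.get_obs()['q'],2))
go(-10,-171,200,90)"
```

```text
time: 7.75
tool_pos: [0.5981, -0.1665, 0.2]
tcp_rot: [[-0.573, 0.82, -0.003], [0.82, 0.573, -0.003], [-0.001, -0.004, -1.0]]
ft_force: [-0.6, -0.2, 0.1]
opening: 0.0437
grip_force: 0.0
[-0.29  0.4   1.47 -0.    1.27 -0.9 ]
shift [-0.6  3.3 -0.1] turn [-0.24  0.1  27.69] at [ -13.2 -172.   200. ] F [-0.6 -0.2  0.1] t 7.75
```

```bash
python3 -m jog '0 3 0 0 0 8 0.48;0 3 0 0 0 16 0.48;0 3 0 0 0 24 0.48;0 3 0 0 0 27.7 0.48;0 3 0 0 0 27.7 0.48'; python3 -c "
from h import *
go(-10,-171,28,90)
f=grab('wrist','w2.png')
g=grab('top','t2.png');cv2.imwrite('pics/t2c.png',cv2.resize(g['color'][110:215,190:340],None,fx=5,fy=5,interpolation=cv2.INTER_CUBIC))"
```

```text
time: 8.25
tool_pos: [0.6004, -0.1645, 0.2001]
tcp_rot: [[-0.133, 0.991, -0.003], [0.991, 0.133, -0.003], [-0.003, -0.004, -1.0]]
ft_force: [0.2, -0.2, -0.6]
opening: 0.0439
grip_force: 0.0
shift [ -0.2   1.3 172.1] turn [-0.22  0.15  0.37] at [ -10.7 -170.3  200.1] F [ 0.2 -0.2 -0.6] t 8.25
```

View pics/w2.png

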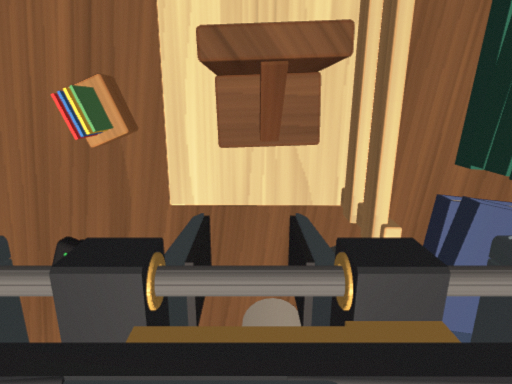

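```bash
python3 -c "
from h import *
f=dict(np.load('/tmp/t.npz'));Q=pts(f);q=Q-c;x=q@ex;y=q@ey
m=(q[...,2]>.06)&(x>-.15)&(x<.2)&(y<-.205)&(y>-.42)
n,l,s,ce=cv2.connectedComponentsWithStats(m.astype(np.uint8))
for i in range(1,n):
  k=l==i
  if k.sum()>8: print(k.sum(),x[k].min(),x[k].max(),y[k].min(),y[k].max(),q[k][:,2].max())
"
```

```text
270 0.0724960431178321 0.1430434021054902 -0.3260016590492668 -0.25853717420897304 0.15034815462369971
234 -0.018658866937636527 0.05828962985048163 -0.41972933602496787 -0.33451753915071053 0.10108766379746799
```

```bash
python3 -m jog '0 0 50 0 0 0.4 0.48;0 0 100 0 0 0.4 0.48;0 0 140 0 0 0.4 0.48;0 0 160 0 0 0.4 0.48;0 0 172 0 0 0.4 0.48;0 0 172 0 0 0.4 0.48;0 0 172 0 0 0.4 0.48'; python3 -c "
from h import *
go(-10,-171,28,90)"
```

```text
time: 9.05
tool_pos: [0.5997, -0.165, 0.029]
tcp_rot: [[-0.126, 0.992, -0.003], [0.992, 0.126, -0.003], [-0.003, -0.003, -1.0]]
ft_force: [0.2, -0.6, 0.4]
opening: 0.0439
grip_force: 0.0
shift [-0.3  1.4  1. ] turn [-0.2   0.16 -0.02] at [ -11.4 -170.7   29. ] F [ 0.2 -0.6  0.4] t 9.05
```

```bash
python3 -m jog '10 0 0 0 0 0 0.48;16 0 0 0 0 0 0.48;20 0 0 0 0 0 0.48;25 0 0 0 0 0 0.48;30 0 0 0 0 0 0.48;35 0 0 0 0 0 0.48;40 0 0 0 0 0 0.48;45 0 0 0 0 0 0.48;50 0 0 0 0 0 0.48;55 0 0 0 0 0 0.48';python3 -m jog '5 0 0 0 0 0 0.48;10 0 0 0 0 0 0.48;15 0 0 0 0 0 0.48;20 0 0 0 0 0 0.48;24 0 0 0 0 0 0.48;28 0 0 0 0 0 0.48;31 0 0 0 0 0 0.48;33 0 0 0 0 0 0.48;33 0 0 0 0 0 0.48';python3 -c "
from h import *
go(-10,-64,28,90)
f=grab('wrist','w3.png')"
```

```text
time: 10.05
tool_pos: [0.5917, -0.1097, 0.0278]
tcp_rot: [[-0.126, 0.992, -0.005], [0.992, 0.126, -0.002], [-0.002, -0.006, -1.0]]
ft_force: [0.2, -2.9, 0.5]
opening: 0.0438
grip_force: 1.1
time: 10.95
tool_pos: [0.5874, -0.0768, 0.0277]
tcp_rot: [[-0.125, 0.992, -0.006], [0.992, 0.125, -0.002], [-0.001, -0.006, -1.0]]
ft_force: [-0.7, 0.4, 0.1]
opening: 0.0438
grip_force: 0.1
shift [17.7  2.5 -0.4] turn [-0.35  0.06 -0.04] at [-12.5 -81.7  27.7] F [-0.7  0.4  0.1] t 10.95
```

View pics/w3.png

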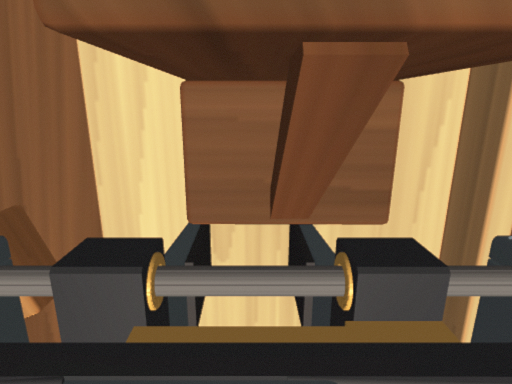

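```bash
python3 -m jog '3 0 0 0 0 0 0.48;6 0 0 0 0 0 0.48;8 0 0 0 0 0 0.48;10 0 0 0 0 0 0.48;12 0 0 0 0 0 0.48;13 0 0 0 0 0 0.48;14 0 0 0 0 0 0.48;14 0 0 0 0 0 0.48';python3 -m jog '1 0 0 0 0 0 0.48;2 0 0 0 0 0 0.48;3 0 0 0 0 0 0.48;3 0 0 0 0 0 0.48';python3 -c "
from h import *
go(-10,-64,28,90)"
```

```text
time: 11.8
tool_pos: [0.5858, -0.0632, 0.0278]
tcp_rot: [[-0.125, 0.992, -0.006], [0.992, 0.125, -0.002], [-0.001, -0.006, -1.0]]
ft_force: [-0.0, -0.3, -0.6]
opening: 0.0441
grip_force: 0.3
time: 12.2
tool_pos: [0.5856, -0.0608, 0.0278]
tcp_rot: [[-0.126, 0.992, -0.005], [0.992, 0.126, -0.003], [-0.002, -0.005, -1.0]]
ft_force: [-0.1, -4.0, -1.0]
opening: 0.0436
grip_force: 1.8
shift [ 1.6  2.3 -0.2] turn [-0.31  0.14 -0.02] at [-12.3 -65.6  27.8] F [-0.1 -4.  -1. ] t 12.2
```

```bash
python3 -m jog '1 0 0 0 0 0 0.48;2 0 0 0 0 0 0.48;3 0 0 0 0 0 0.48;3 0 0 0 0 0 0.48';python3 -m jog '1 0 0 0 0 0 0.48;2 0 0 0 0 0 0.48;2 0 0 0 0 0 0.48';python3 -c "
from h import *
go(-10,-64,28,90)"
```

```text
time: 12.6
tool_pos: [0.5854, -0.0586, 0.0279]
tcp_rot: [[-0.126, 0.992, -0.005], [0.992, 0.126, -0.004], [-0.004, -0.005, -1.0]]
ft_force: [0.5, -6.7, -0.9]
opening: 0.0438
grip_force: 3.5
time: 12.9
tool_pos: [0.5854, -0.0585, 0.0279]
tcp_rot: [[-0.127, 0.992, -0.004], [0.992, 0.127, -0.008], [-0.007, -0.005, -1.0]]
ft_force: [-0.0, -12.9, -2.0]
opening: 0.044
grip_force: 6.7
shift [-0.7  2.2 -0.1] turn [-0.28  0.4   0.06] at [-12.2 -63.3  27.9] F [ -0.  -12.9  -2. ] t 12.9
```

```bash
python3 -m jog '-3 0 0 0 0 0 0.48;-20 0 0 0 0 0 0.48;-50 0 0 0 0 0 0.48;-60 0 -50 0 0 0 0.48;-60 0 -100 0 0 0 0.48;-60 0 -150 0 0 0 0.48;-60 0 -190 0 0 0 0.48;-80 -50 -190 0 0 0 0.48;-80 -100 -190 0 0 0 0.48;-80 -150 -190 0 0 0 0.48'; python3 -c "
from h import *
go(0,0,0,90)
f=grab('top')
Q=pts(f);q=Q-c;x=q@ex;y=q@ey
for n,a,b in (('books',.152,.172),('up',.138,.151),('foot',.04,.052)):
  m=(q[...,2]>a)&(q[...,2]<b)&(x>-.14)&(x<(.075 if n!='books' else .1))&(y>-.1)&(y<.2)
  m=cv2.morphologyEx(m.astype(np.uint8),cv2.MORPH_OPEN,np.ones((3,3)))>0
  print(n,m.sum(),cv2.minAreaRect(np.c_[x[m],y[m]].astype(np.float32)*1000))
cv2.imwrite('pics/t3c.png',cv2.resize(f['color'][110:215,190:340],None,fx=5,fy=5,interpolation=cv2.INTER_CUBIC))"
```

```text
time: 13.9
tool_pos: [0.4492, -0.1532, 0.2189]
tcp_rot: [[-0.126, 0.992, -0.005], [0.992, 0.126, -0.002], [-0.001, -0.005, -1.0]]
ft_force: [-0.1, -0.4, 0.4]
opening: 0.0439
grip_force: 0.0
shift [140.4 160.2 217.9] turn [-0.29  0.06 -0.04] at [-159.2 -140.   218.9] F [-0.1 -0.4  0.4] t 13.9
books 2187 ((9.859504699707031, 118.84138488769531), (148.4132080078125, 149.95828247070312), 0.15467441082000732)
up 172 ((6.947704315185547, 32.54560470581055), (21.10182762145996, 97.77499389648438), 89.78176879882812)
foot 222 ((7.539791107177734, -12.983283996582031), (97.67984008789062, 60.408084869384766), 3.71537709236145)
```

View pics/t3c.png

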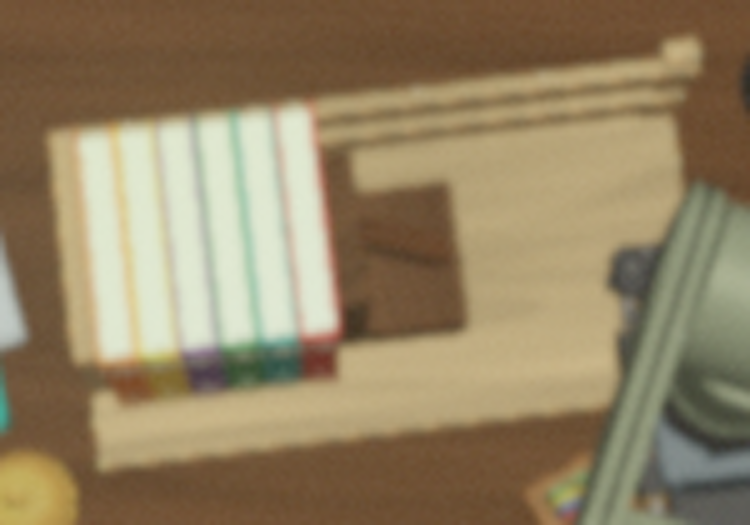

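The six books form one flush 150 × 148 mm block, and the bookend stands square against the red book at the far end of the row.

```bash
python3 -c "
from bench import manip
print(manip.job_done())"
```

```text
the job is handed in; nothing more can be done
None
```

I pushed the yellow and teal books home against the rails and closed the bookend up against the red book; the last overhead view showed the row flush and square, and the job was handed in at about 14 s, with no verdict returned.

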